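# Load the ward air sampler and lock its retaining ring

## Robot

A 6-joint arm with a two-finger parallel gripper is mounted at the origin on the work surface. World frame = base frame: x ahead of the robot, y to its left, z up, the work surface at z = 0. Lengths are in m, angles in rad, forces in N, time in s.
With the tool pointing down it reaches from about 0.35 to 0.775 m from the base axis. Payload 7.3 kg.
Tool frame: the origin (TCP) lies at the very end of the fingers, on their centre line; the grasp point (between the pads) lies 19 mm behind it; z points along the fingers, y is the line along which they close (so a half turn about z gives the same grasp; the last joint's range is limited). The gripper opens to 92 mm and grips with 3 to 60 N. Pads are 19 mm wide; open, the fingers measure 130 mm over their backs; the gripper's body (75 mm by 190 mm) begins 47 mm behind the grasp point.
Start: joints at [-1.323, 0.342, 1.524, -0, 1.275, -0.146], TCP at [0.201, -0.485, 0.227] pointing down, gripper open.
Joint ranges: [-2.53, 2.53], [-0.77, 2.02], [0.04, 2.7], [-1, 4.14], [0.28, 2.66], [-3.11, 3.11]. Speed limits (rad/s): [2.57, 2.57, 3.14, 3.14, 3.14, 3.14].

## Interface

Orientations are given as [roll, pitch, yaw] about the fixed x, y, z axes, in that order (R = Rz(yaw) Ry(pitch) Rx(roll)).
In Python, from cell import robot gives the robot as it stands.
- The arm moves only by the tool apply_moves, never from a script. Its argument "motion" is text: rows parted by semicolons, each of 7 numbers parted by spaces: the opening in per cent of the stroke, from 0 (shut) to 100 (fully open), then the shift along the tool's x, y, z in cm, then the turn, a rotation vector about the tool's x, y, z in rad. A call has 1 to 20 rows; each row shifts and turns the commanded pose from where the row before left it, along the tool's axes as they then stand; what a row does not reach is not made up. A row lasts 1/8 s, in which the tool goes at most 62.5 mm and 10.7 degrees, less where a joint would pass 70% of its speed; a pose out of reach is approached as far as the arm can. A call with a gripper value outside its range is refused whole. The fingers move at their own pace and stop on an object; "force" is the grip in N (left out, the last holds). Time passes only in rows, so rows that do not move let the fingers close. It gives the time, the measured TCP pose, the force, the opening and the grip force at its end, in the units of the state.
- robot.observe(): the state, without advancing time (a new reading comes with each control period).
- robot.read_camera(name): name is "scene" or "top" or "wrist"; returns a dict with "img" (420x560x3 uint8, red, green, blue), "fovy" (degrees; the focal length in pixels is half the picture's height over the tangent of half this angle, whatever the lens; pixels are square), "cx", "cy" (the principal point, pixels), "R" (3x3) and "t" (3): a world point X has camera coordinates R X + t; the wrist camera has in their place "hand_eye" (4x4, takes a point from camera to tool coordinates, whose origin is the TCP and whose axes are the flange's). Camera axes: x right, y down, z forward; pixel columns grow to the right and rows downward; lengths in m; the calibration is good to about 2 mm. A picture is of the moment at which its call begins: read the wrist's pose just before it. There is no depth.
- robot.hand_in(): hands the job in; it is judged then, once.
Trained networks look in a picture, given as the dict that the camera call returned (one of the last four; its "shot" number tells which), for a name from the list of things; names that differ only in an ending like _2 or _b are one class to them, and where a whole thing is asked for, a point or a joint stands for the part that bears it (a point fixed in the world has none). Each returns a list of dicts, best first, with "score" (0 to 1); they miss things now and then, are a little off and sometimes report something else, mostly with a low value. They report only what shows in the picture. A call takes as long as a camera call. They do not tell look-alikes from the thing itself.
- robot.search_frame(target, picture): "centre" ([x, y, z] in m, in world coordinates, good to about 4 mm: the middle of the surface that is visible of it).
- robot.trace(target, picture): "pixels" (420x560 bool, what is visible of it).
The state is a dict: "time": time; "qpos": joint angles; "qvel": joint speeds; "joint_efforts": joint torques, N m; "tool_pos": TCP position; "tool_rot": TCP orientation; "contact_force": force on the tool from outside, world axes, zero at the start; "torque": the same for the moment, N m; "opening": finger opening in m; "grip_force": force on a finger pad.
Only numpy, scipy, OpenCV 4.12 (cv2) and the standard library are available. Lean on these libraries where they do the work, as an engineer would, in place of code of your own. Each camera call takes 0.05 s, during which the arm holds its last target. There are 200 camera calls.

## Task

Load the air sampler: drop the open spacer ring into its barrel, bevelled edge down, then the small white filter cartridge on top of it, ridged face up. Then set the winged retaining ring on the filter and turn it clockwise (seen from above) as far as it goes, so that its side pins run under the barrel's ramps and the stack is clamped down. Leave the gel bottle, radio, mug and the larger spare filter where they are, and let go of everything.

Things in the scene. Friction and masses are not known exactly. Their poses are not given: they have to be found in the camera images.
- sampler: Air sampler, fixed: round white body 132 mm across, flat deck 45 mm above the desk. Origin on its axis at desk level, z up, yaw varies. On the deck, on the axis, an aluminium barrel, inner radius 27, outer 36 mm, top 127 mm above the desk, has two opposite walls centred on +x and -x, and two finger gaps between them on +y and -y.
- gap (a point): Middle of the +y finger gap at deck height, 31 mm from the axis; the -y gap is opposite. Each is 92 degrees wide about the axis (39 mm straight across at the bore) and open from the top down to the deck, so fingers on either side of a part go down in the gaps. The ring's pins enter here too.
- ramp_end (a point): Underside of a ramp's flat end, 31 mm from the axis, 116 mm above the desk, 99 degrees clockwise from the +y gap (another one opposite). Each wall has a slot for a pin: floor 107 mm above the desk, roof falling from 121 to 116 mm between 46 and 92 degrees clockwise (from above) from its gap's centre, then flat to a stop post at 107.
- seat (a point): Point on the barrel's axis, fixed to the sampler (same axes), 59 mm above the desk: top of the sprung floor plate when nothing presses it. Spacer 20 + filter 22 mm bring the stack's top 42 mm above this point.
- plate (a joint): Sprung steel floor plate of the barrel (51 mm disc): 0 = up, grows as it is pushed down, up to 0.006 m; 3 N to start it, 0.6 N more per mm. With both parts loaded and the retaining ring turned home it reads about 0.003; about 0 while the ring only rests on the stack.
- spacer: Spacer: plain aluminium ring, outside 50 mm, bore 34 mm, 20 mm high, about 50 g. Its lower outer edge is bevelled inward 3.5 mm over the lowest 4 mm as a lead-in (the bore narrows there too). Origin at centre of its underside, z up. Lies flat on the desk.
- filter: Filter cartridge: solid white disc, 50 mm across, 22 mm high, about 40 g, lower edge bevelled inward 3.5 mm over the lowest 4 mm, fine straight grey ridges on its top face. Origin at centre of its underside, z up. Lies flat on the desk, ridges up.
- wingring: Retaining ring, grey: flat ring outside 50, bore 34, 18 mm high, 60 g, lower edge bevelled; origin at centre of underside, z up. Two steel side pins 6 mm thick, 15 mm up, along its +x and -x. A bar along its y, 10 mm thick (x), 92 mm long, stands on two feet from 32 to 46 mm above the underside; its ends are wings reaching past the barrel. Pinch the bar's middle to carry it. Half a turn makes no difference.
- pin (a point): End of the retaining ring's +x pin, 35 mm from the ring's axis, 15 mm above its underside. Both pins go down in the gaps (anywhere within 35 degrees of a gap's centre); turning clockwise runs them under the ramps, which pull the ring down 3 mm: fully down from 90 degrees past the gap's centre, stop at 101.
- wing (a point): Point on the retaining ring's bar 40 mm from its axis along +y, at mid-height of the bar (39 mm above the ring's underside), on one wing; the other is opposite. Push a wing sideways, or turn the pinched bar: up to about 0.5 N m. The ring stays where it is left.
- spare: Bystander: larger spare filter, plain white disc 66 mm across, 12 mm high, does not fit the barrel. Origin at centre of its underside. Leave alone.
- gel: Bystander: upright bottle of hand gel, 52 mm across, 140 mm tall, origin at centre of its underside. It stands among the loose parts. Leave alone.
- radio: Bystander: handheld two-way radio standing upright, 34 x 55 mm, 155 mm tall with its aerial, origin at centre of its underside. Leave alone.
- mug: Bystander: white cup, 72 mm across the rim, 85 mm tall, origin at centre of its underside. Leave alone.
There are look-alikes about, which are no part of the job. Leave any brown look-alike of the filter alone. Leave any black look-alike of the spacer alone.

How it is judged:
On the way, in this order (a step that is already met when the one before it is completed fails the run):
1. the spacer lies flat on the barrel's floor (horizontal distance between spacer and seat below 0.004 m and z of spacer in the frame of seat between -0.003 and 0.003 m and angle between spacer's own z axis and vertical below 0.12 rad), for 0.2 s.
2. the filter lies flat on the spacer in the barrel (horizontal distance between filter and seat below 0.004 m and z of filter in the frame of seat between 0.016 and 0.023 m and angle between filter's own z axis and vertical below 0.12 rad), for 0.2 s.
At the end, for the whole second after the job is handed in: Spacer at the barrel's bottom, filter on it ridges up, ring on the filter, each within 4 mm of the axis and level within 7 degrees; the ring's pins within 0.4 rad of the sampler's x axis, the sprung plate held down over 2 mm, all at rest, bystanders in place (horizontal distance between each of spacer, filter, wingring and seat below 0.004 m and z of spacer in the frame of seat between -0.007 and 0.002 m and angle between each of spacer, filter, wingring's own z axis and vertical below 0.12 rad and z of filter in the frame of seat between 0.013 and 0.022 m and z of wingring in the frame of seat between 0.034 and 0.0415 m and value of joint plate above 0.002 m and angle between the x axis of wingring and the x axis of sampler, either way round below 0.4 rad and linear speed of wingring below 0.01 m/s and angular speed of wingring below 0.1 rad/s); the robot touches nothing.
It fails at once if a bystander was shifted by more than 20 mm or tipped over (distance of any of spare, gel, radio, mug from where it was at the start of the episode above 0.02 m or angle between any of spare, gel, radio, mug's own z axis and vertical above 0.5 rad).
It also fails if it takes over 72 s, if anything falls off the work surface, if the arm or the gripper's body presses on something with over 40 N, if the wrist force passes 120 N, or if a joint passes its speed limit or range.

## Working session

There is one attempt and no reset: what is moved stays moved. The work goes in short steps, Python scripts to look and compute and a tool call to move; the robot and the scene stay as the last step left them, time stands still between calls to the robot, and variables do not carry over. Pictures are saved under pics/ and viewed, at most 10 in all, crops included, and the job is handed in when it is done.

Besides the shell and the picture viewer there is one more tool, called after ">>>" as name(argument=value, ...) on one line, values as JSON. apply_moves: Moves the arm, as the interface text tells. Its arguments: {"type":"object","properties":{"motion":{"type":"string"},"force":{"type":"number"}},"required":["motion"]}

```bash
ls; mkdir -p pics
cat > h.py <<'E'
import numpy as np, cv2
from cell import robot
from scipy.spatial.transform import Rotation as Ro
def save(p,n): cv2.imwrite('pics/'+n,cv2.cvtColor(p['img'],cv2.COLOR_RGB2BGR))
def K(p):
    f=p['img'].shape[0]/2/np.tan(np.radians(p['fovy'])/2); return f,p['cx'],p['cy']
def pose(s): return Ro.from_euler('xyz',s['tool_rot']).as_matrix(),np.array(s['tool_pos'])
def RT(p,s=None):
    if 'R' in p: return np.array(p['R']),np.array(p['t'])
    T=np.array(p['hand_eye']); R,t=pose(s); Rc=R@T[:3,:3]; tc=R@T[:3,3]+t
    return Rc.T,-Rc.T@tc
def ray(p,uv,z,s=None):
    f,cx,cy=K(p); R,t=RT(p,s); d=R.T@np.array([(uv[0]-cx)/f,(uv[1]-cy)/f,1]); c=-R.T@t
    return c+d*(z-c[2])/d[2]
def proj(p,X,s=None):
    f,cx,cy=K(p); R,t=RT(p,s); c=R@np.array(X)+t; return np.array([cx+f*c[0]/c[2],cy+f*c[1]/c[2]])
E
python3 - <<'E'
from h import *
s=robot.observe();print({k:np.round(v,3) for k,v in s.items()})
ps={}
for c in ['top','scene']:
    p=robot.read_camera(c);save(p,c+'0.png');ps[c]=p
    print(c,p['fovy'],np.round(-np.array(p['R']).T@p['t'],3))
for c in ['top','scene']:
  p=ps[c]
  for n in ['sampler','spacer','filter','wingring','spare','gel','radio','mug']:
    print(c,n,[(round(d['score'],2),np.round(d['centre'],3).tolist(),proj(p,d['centre']).round().tolist()) for d in robot.search_frame(n,p)])
E
```

```text
pics
{'time': np.float64(0.0), 'qpos': array([-1.323,  0.343,  1.525,  0.   ,  1.275, -0.146]), 'qvel': array([-0.001,  0.001,  0.   ,  0.   ,  0.001, -0.003]), 'joint_efforts': array([  0.   , -43.124, -24.422,   0.072,   0.056,  -0.   ]), 'tool_pos': array([ 0.201, -0.484,  0.226]), 'tool_rot': array([-3.14 , -0.   ,  0.394]), 'contact_force': array([0.059, 0.175, 0.508]), 'torque': array([-0.035,  0.027,  0.014]), 'grip_force': np.float64(0.0), 'opening': np.float64(0.092)}
top 50.17307766212963 [0.361 0.036 1.016]
scene 47.93194777662092 [ 0.843 -0.431  0.813]
top sampler [(0.55, [0.5, 0.148, 0.042], [225.0, 230.0])]
top spacer [(0.59, [0.451, -0.048, 0.018], [314.0, 252.0]), (0.51, [0.346, -0.03, 0.02], [307.0, 300.0])]
top filter [(0.82, [0.615, -0.262, 0.02], [405.0, 179.0]), (0.7, [0.619, -0.16, 0.025], [361.0, 177.0])]
top wingring [(0.71, [0.437, -0.257, 0.014], [407.0, 257.0]), (0.55, [0.607, -0.054, 0.034], [315.0, 182.0])]
top spare [(0.9, [0.434, -0.26, 0.011], [409.0, 258.0])]
top gel [(0.8, [0.512, -0.14, 0.093], [360.0, 219.0])]
top radio [(0.65, [0.708, 0.092, 0.102], [249.0, 129.0])]
top mug [(0.98, [0.426, 0.338, 0.047], [135.0, 264.0])]
scene sampler [(0.86, [0.513, 0.142, 0.045], [293.0, 186.0])]
scene spacer [(0.86, [0.342, -0.03, 0.017], [181.0, 213.0]), (0.69, [0.729, 0.071, 0.1], [374.0, 240.0]), (0.62, [0.452, -0.05, 0.015], [218.0, 244.0])]
scene filter [(0.73, [0.617, -0.255, 0.022], [221.0, 371.0])]
scene wingring [(0.82, [0.61, -0.058, 0.02], [281.0, 283.0])]
scene spare [(0.7, [0.442, -0.255, 0.01], [145.0, 321.0])]
scene gel [(0.56, [0.532, -0.153, 0.089], [214.0, 282.0])]
scene radio [(0.88, [0.727, 0.072, 0.102], [374.0, 238.0])]
scene mug [(0.77, [0.43, 0.317, 0.058], [303.0, 120.0]), (0.27, [0.616, -0.259, 0.022], [219.0, 373.0])]
```

View pics/top0.png

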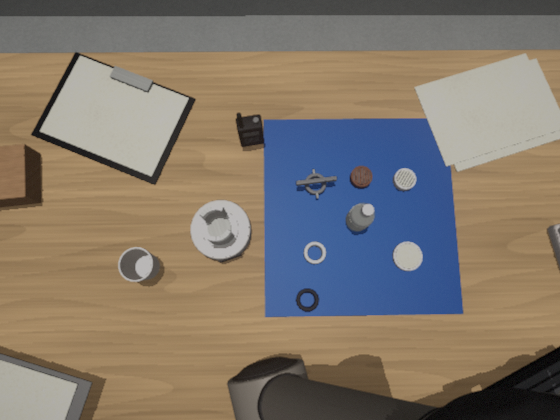

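View pics/scene0.png

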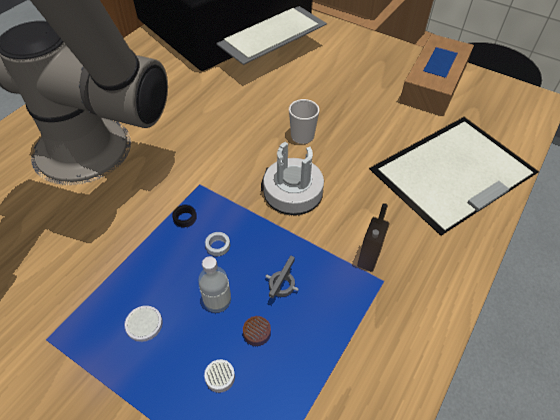

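Scene: aluminium spacer at top-view (314,252), with the black look-alike at (307,300). White ridged filter is at (405,179); it could be confused with the brown look-alike (361,177) and the plain spare (408,257). Winged ring is at (317,182) and the sampler at (221,230). The gel bottle (360,217) stands among the parts. I choose the silver ring and the small ridged white disc, and check both in one close crop.

Run:
```python
from h import *
p=robot.read_camera('top')
im=cv2.cvtColor(p['img'],cv2.COLOR_RGB2BGR)
c=cv2.resize(im[140:320,180:440],None,fx=3,fy=3,interpolation=cv2.INTER_CUBIC);cv2.imwrite('pics/crop.png',c)
q=robot.read_camera('scene')
for n,z in [('spacer',.015),('filter',.018),('wingring',.03)]:
  for pp,c in((p,'top'),(q,'scene')):
    for d in robot.trace(n,pp):
      m=d['pixels'].astype(np.uint8);(u,v),(w,h),a=cv2.minAreaRect(cv2.findNonZero(m))
      print(n,c,round(d['score'],2),m.sum(),np.round([u,v,w,h,a],1),ray(pp,(u,v),z).round(4))
```

```text
spacer top 0.74 253 [314.8 252.3  21.2  21.9  45. ] [ 0.4499 -0.0496  0.015 ]
spacer top 0.5 277 [307.5 299.   22.   21.   90. ] [ 0.3477 -0.0309  0.015 ]
spacer scene 0.82 339 [184.5 215.   20.   23.   90. ] [ 0.3497 -0.0303  0.015 ]
spacer scene 0.62 367 [217.5 244.   22.   23.   90. ] [ 0.453 -0.051  0.015]
spacer scene 0.44 668 [281.5 276.1  39.6  29.7  82.6] [ 0.6018 -0.0432  0.015 ]
filter top 0.96 442 [361.3 176.3  21.9  24.   45. ] [ 0.623  -0.1612  0.018 ]
filter top 0.74 391 [404.8 178.2  21.2  21.9  45. ] [ 0.6172 -0.2614  0.018 ]
filter top 0.26 406 [316.8 180.3  23.7  33.1  48.6] [ 0.6146 -0.0585  0.018 ]
filter scene 0.89 685 [257.  330.5  29.   26.   90. ] [ 0.6257 -0.1616  0.018 ]
filter scene 0.8 788 [219.  375.5  31.   30.   90. ] [ 0.6173 -0.2621  0.018 ]
filter scene 0.35 583 [281.7 277.1  37.7  27.6  82.4] [ 0.6042 -0.0465  0.018 ]
wingring top 0.66 411 [315.5 180.   26.2  31.8  45. ] [ 0.6122 -0.0545  0.03  ]
wingring scene 0.69 649 [281.1 276.   40.8  28.2  86.3] [ 0.6055 -0.0508  0.03  ]
```

View pics/crop.png

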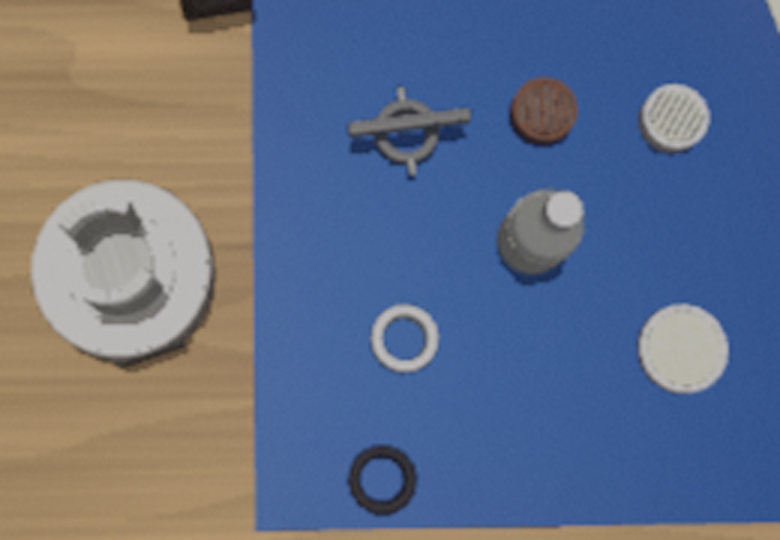

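The crop shows the silver ring at crop (405,338), and the white disc with diagonal ridges at (675,117). The brown and black look-alikes, and the plain larger disc at (684,348), are clearly distinct. The sampler's walls are roughly up and down in the image and its gaps left and right. I move over the spacer now.

>>> apply_moves(motion="100 0 0 0 0 0 -0.179;100 0 0 0 0 0 -0.179;100 0 0 0 0 0 -0.179;100 0 0 0 0 0 -0.179;100 0 0 0 0 0 -0.179;100 0 0 0 0 0 -0.179;100 0 0 0 0 0 -0.179;100 0 0 0 0 0 -0.179;100 0 0 0 0 0 -0.179;100 0 0 0 0 0 -0.179;100 2.3 5 0.2 0 0 0;100 2.3 5 0.2 0 0 0;100 2.3 5 0.2 0 0 0;100 2.3 5 0.2 0 0 0;100 2.3 5 0.2 0 0 0;100 2.3 5 0.2 0 0 0;100 2.3 5 0.2 0 0 0;100 2.3 5 0.2 0 0 0;100 2.3 5 0.2 0 0 0;100 0 0 0 0 0 0")

```text
time: 3.8
tool_pos: [0.4515, -0.0536, 0.2085]
tool_rot: [3.141, -0.0, 2.189]
contact_force: [0.3, -0.3, 0.3]
opening: 0.0918
grip_force: 0.0
```

```bash
cat >> h.py <<'E'
def togo(X,yaw=None):
    s=robot.observe();R,t=pose(s)
    r=['TCP',t.round(4),'yaw',round(s['tool_rot'][2],4),'go cm',(R.T@(np.array(X)-t)*100).round(2)]
    if yaw is not None: r+=['turn z',round(-((yaw-s['tool_rot'][2]+np.pi)%(2*np.pi)-np.pi),3)]
    print(*r)
E
python3 - <<'E'
from h import *
s=robot.observe();p=robot.read_camera('wrist');save(p,'w1.png')
print(np.round(p['hand_eye'],3),p['fovy'])
for d in robot.trace('spacer',p):
    m=d['pixels'].astype(np.uint8);(u,v),r=cv2.minEnclosingCircle(cv2.findNonZero(m))
    print(round(d['score'],2),m.sum(),u,v,r,ray(p,(u,v),.02,s).round(4))
togo([.45,-.05,.008])
E
```

```text
[[-0.    -0.968 -0.251  0.067]
 [ 1.    -0.     0.    -0.   ]
 [-0.    -0.251  0.968 -0.159]
 [ 0.     0.     0.     1.   ]] 64.18297180456429
0.97 1112 282.6111755371094 177.535888671875 23.811429977416992 [ 0.4482 -0.0465  0.02  ]
0.87 1359 211.38597106933594 102.90058135986328 26.649457931518555 [ 0.347  -0.0265  0.02  ]
0.54 1100 179.5 313.5 25.1098575592041 [ 0.4432 -0.2473  0.02  ]
TCP [ 0.4504 -0.0563  0.2086] yaw 2.1857 go cm [ 0.53  0.34 20.06]
```

View pics/w1.png

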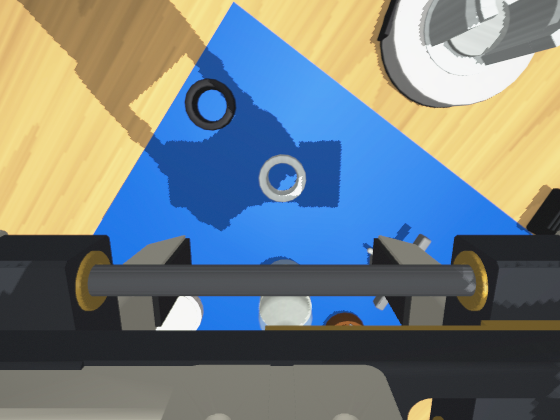

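The wrist view shows the silver spacer at (283,178) between the fingers' line and clear of the gel bottle (285,300). The black ring is at (211,103) and the sampler is top right. I go halfway down and check once more.

>>> apply_moves(motion="100 0.3 0.2 4 0 0 0;100 0.3 0.2 4 0 0 0;100 0 0 3 0 0 0;100 0 0 0 0 0 0;100 0 0 0 0 0 0")

```text
time: 4.53
tool_pos: [0.4508, -0.0505, 0.0998]
tool_rot: [3.141, 0.001, 2.182]
contact_force: [0.0, 1.1, 0.7]
opening: 0.0917
grip_force: 0.0
```

```bash
cat >> h.py <<'E'
def ring(n,z,near,ir=.6):
    """centre of top-face circle from the wrist camera, by trace contour mapped to plane z"""
    s=robot.observe();p=robot.read_camera('wrist');best=None
    for d in robot.trace(n,p):
        m=d['pixels'].astype(np.uint8);cs=max(cv2.findContours(m,0,2)[0],key=cv2.contourArea)
        P=np.array([ray(p,q[0],z,s)[:2] for q in cs],np.float32)
        c,r=cv2.minEnclosingCircle(P)
        print(n,round(d['score'],2),'circ',np.round(c,4),round(r,4),'touch edge',bool(m[0].any()|m[:,0].any()|m[:,-1].any()))
    return p,s
E
python3 - <<'E'
from h import *
ring('spacer',.02,0)
togo([.45,-.049,.008])
E
```

```text
spacer 0.94 circ [ 0.3475 -0.0278] 0.0264 touch edge False
spacer 0.78 circ [ 0.4482 -0.0462] 0.0261 touch edge False
TCP [ 0.4511 -0.0501  0.1001] yaw 2.183 go cm [ 0.18 -0.04  9.21]
```

>>> apply_moves(motion="100 0.3 0 4 0 0 0;100 0 0 4 0 0 0;100 0 0 1.2 0 0 0;100 0 0 0 0 0 0;30 0 0 0 0 0 0;30 0 0 0 0 0 0;30 0 0 0 0 0 0;30 0 0 0 0 0 0;30 0 0 0 0 0 0;30 0 0 0 0 0 0", force=20)

```text
time: 5.88
tool_pos: [0.4486, -0.047, 0.0068]
tool_rot: [3.142, 0.0, 2.184]
contact_force: [-0.5, -0.9, 1.1]
opening: 0.048
grip_force: 20.0
```

>>> apply_moves(motion="30 0 0 -2 0 0 0;30 0 0 -5.5 0 0 0;30 0 0 -5.5 0 0 0;30 0 0 -5.5 0 0 0;30 0 0 -5 0 0 0;30 2.7 4.7 0 0 0 0;30 2.7 4.7 0 0 0 0;30 2.7 4.7 0 0 0 0;30 2.7 4.7 0 0 0 0;30 0 0 0 0 0 -0.16;30 0 0 0 0 0 -0.16;30 0 0 0 0 0 -0.16;30 0 0 0 0 0 -0.16;30 0 0 0 0 0 -0.16;30 0 0 0 0 0 -0.16;30 0 0 0 0 0 0;30 0 0 0 0 0 0")

```text
time: 8.0
tool_pos: [0.5401, 0.1495, 0.2415]
tool_rot: [-3.141, -0.0, 3.141]
contact_force: [-0.4, 0.3, -0.7]
opening: 0.048
grip_force: 20.0
```

Run:
```python
from h import *
s=robot.observe();p=robot.read_camera('wrist');save(p,'w2.png')
q=robot.read_camera('top')
print(s['opening'],s['grip_force'],s['tool_pos'],s['tool_rot'])
import pickle;pickle.dump((p,s),open('w2.pkl','wb'))
for pp,ss in((p,s),(q,None)):
  for d in robot.search_frame('sampler',pp): print(d['score'],np.round(d['centre'],4))
print(ray(q,(220.7,229.7),.045))
```

```text
0.04798506463670515 19.99988897703588 [0.54005498 0.14953353 0.24148852] [-3.14145665e+00 -4.40324805e-04  3.14072990e+00]
0.91 [0.4984 0.1566 0.0425]
0.79 [0.5206 0.1611 0.0425]
[0.49900849 0.15691345 0.045     ]
```

View pics/w2.png

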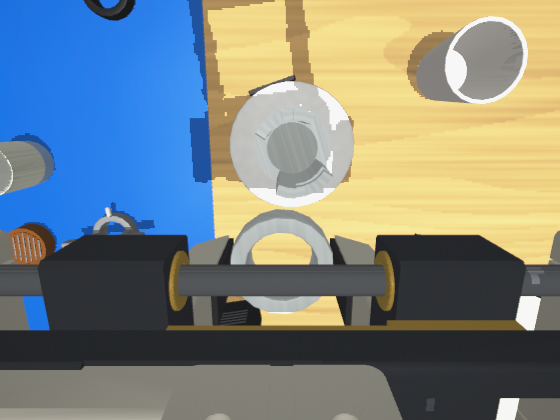

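The spacer is held level between the fingers at (281,260). The sampler is whole in view, deck centre about (292,144), walls above and below it. I rectify the barrel-top plane to get the yaw.

Run:
```python
from h import *
import pickle;p,s=pickle.load(open('w2.pkl','rb'))
s0=s
p2=robot.read_camera('wrist')
for d in robot.trace('sampler',p2):
    m=d['pixels'].astype(np.uint8);cs=max(cv2.findContours(m,0,2)[0],key=cv2.contourArea)
    P=np.array([ray(p2,q[0],.043,s)[:2] for q in cs],np.float32)
    print(d['score'],cv2.minEnclosingCircle(P),cv2.fitEllipse(P))
C=np.array([.4985,.1565])
def rect(z,W=500,sc=5000):
    g=np.array([[-.05,-.05],[.05,-.05],[.05,.05],[-.05,.05]])+C
    src=np.float32([proj(p2,[*a,z],s) for a in g]); # display: +x right,+y up
    dst=np.float32([[0,W],[W,W],[W,0],[0,0]])
    im=cv2.warpPerspective(p2['img'],cv2.getPerspectiveTransform(src,dst),(W,W),flags=cv2.INTER_CUBIC)
    return im
a=rect(.127,400);b=rect(.045,400)
cv2.circle(a,(200,200),108,(255,0,0),1);cv2.circle(a,(200,200),144,(255,0,0),1)
cv2.imwrite('pics/rect.png',cv2.cvtColor(np.hstack([a,b]),cv2.COLOR_RGB2BGR))
```

```text
0.56 ((0.4982061982154846, 0.15954910218715668), 0.06817378848791122) ((0.49962371587753296, 0.159870445728302), (0.12979961931705475, 0.13281963765621185), 104.79966735839844)
0.44 ((0.6272540092468262, 0.149566650390625), 0.058637019246816635) ((0.6067589521408081, 0.1507490873336792), (0.07119041681289673, 0.10377299785614014), 177.79867553710938)
```

View pics/rect.png

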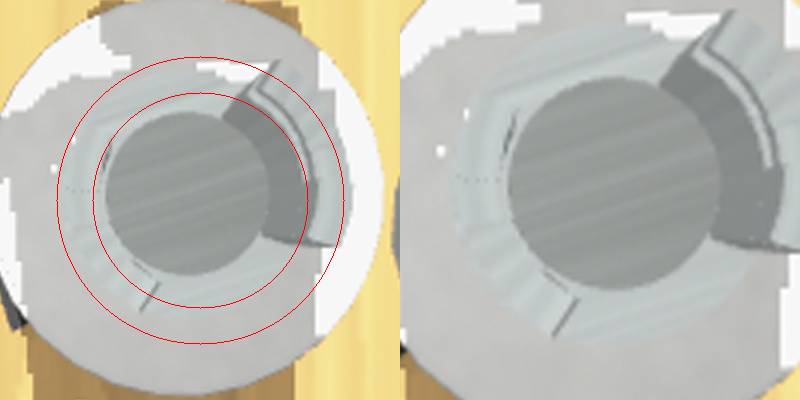

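```bash
cat >> h.py <<'E'
def tproj(p,X):
    T=np.linalg.inv(np.array(p['hand_eye']));f,cx,cy=K(p);c=T[:3,:3]@np.array(X)+T[:3,3];return np.round([cx+f*c[0]/c[2],cy+f*c[1]/c[2]],1)
def aim(X,off,yaw):
    """shift in present tool axes so that tool point (off,0) lies over X after turning to yaw"""
    togo(np.array(X)-np.array([np.cos(yaw)*off,np.sin(yaw)*off,0]),yaw)
E
python3 - <<'E'
from h import *
import pickle;p,s=pickle.load(open('w2.pkl','rb'))
for ox in(-.003,0,.003): print(ox,*[tproj(p,X) for X in([ox+.025,0,-.0132],[ox+.025,0,.0028],[ox-.025,0,-.0132],[ox,.025,-.0132],[ox,-.025,-.0132],[ox+.017,0,-.0132])])
for c in(260,282,300): print(c,''.join('%4d'%x for x in p['img'][200:320:2,c].mean(1)))
aim([.5005,.160,.20],0,np.radians(197))
E
```

```text
-0.003 [281.1 221.5] [281.1 212.1] [281.1 318.5] [333.8 271.9] [228.4 271.9] [281.1 238.1]
0 [281.1 215.2] [281.1 206.3] [281.1 313.1] [334.1 266.1] [228.1 266.1] [281.1 231.9]
0.003 [281.1 208.8] [281.1 200.4] [281.1 307.7] [334.3 260.2] [227.9 260.2] [281.1 225.7]
260  204 208 204 202 202 202 199 132 135 135 138 165 191 190 188 187 186 184 183 179 202 200 197 200 192 191 202 201 199 199 204 203 143  66  76  76  76  81  83  86  87  87  87  86  85  85  82  77 159 192 191 190 189 188 183 138 115  79  58  28
282  247 247 247 219 204 137 135 139 137 164 193 190 188 187 183 183 177 210 207 207 204 199 197 200 193 185 197 201 199 198 204 204 144  67  75  76  77  81  83  86  87  87  87  86  86  84  84  77 117 139 165 195 189 187 186 184 245 203 196 196
300  247 247 247 213 204 204 199 136 137 140 144 192 193 192 189 187 187 185 181 206 204 200 197 201 194 187 190 189 199 198 204 205 145  66  75  76  76  81  84  86  88  86  87  86  85  85  82  76 152 192 191 191 188 188 186 180 199 200 197 196
TCP [0.5402 0.1495 0.2417] yaw -3.14 go cm [3.96 1.05 4.17] turn z -0.295
```

>>> apply_moves(motion="30 3.96 1.05 0 0 0 0;30 0 0 0 0 0 -0.148;30 0 0 0 0 0 -0.148;30 0 0 4 0 0 0;30 0 0 4 0 0 0;30 0 0 0 0 0 0;30 0 0 0 0 0 0")

```text
time: 9.18
tool_pos: [0.5015, 0.1601, 0.1631]
tool_rot: [-3.141, 0.002, -2.844]
contact_force: [0.3, 0.0, -0.3]
opening: 0.0479
grip_force: 20.0
```

Run:
```python
from h import *
s=robot.observe();p=robot.read_camera('wrist');save(p,'w3.png')
aim([.5005,.160,.069],0,np.radians(197))
```

```text
TCP [0.5017 0.1601 0.1635] yaw -2.8435 go cm [0.15 0.03 9.45] turn z 0.001
```

View pics/w3.png

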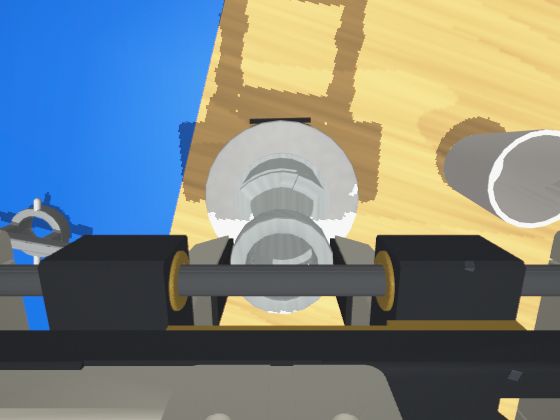

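The spacer (281,260) is in line with the barrel (deck spans 206–357, wall 241–326). I descend.

>>> apply_moves(motion="30 0.1 0 2 0 0 0;30 0 0 2 0 0 0;30 0 0 1 0 0 0;30 0 0 1 0 0 0;30 0 0 1 0 0 0;30 0 0 1 0 0 0;30 0 0 1 0 0 0;30 0 0 0.3 0 0 0;30 0 0 0 0 0 0")

```text
time: 10.35
tool_pos: [0.4996, 0.1596, 0.0685]
tool_rot: [-3.142, -0.0, -2.843]
contact_force: [-1.2, 0.2, -2.2]
opening: 0.0479
grip_force: 20.0
```

>>> apply_moves(motion="80 0 0 0 0 0 0;80 0 0 0 0 0 0;80 0 0 0 0 0 0;80 0 0 -2 0 0 0;80 0 0 -5 0 0 0;80 0 0 -5 0 0 0;80 0 0 -4 0 0 0;80 0 0 0 0 0 0")

```text
time: 11.35
tool_pos: [0.5012, 0.16, 0.2322]
tool_rot: [-3.141, 0.007, -2.843]
contact_force: [-1.1, 0.6, -0.2]
opening: 0.0733
grip_force: 0.0
```

Run:
```python
from h import *
s=robot.observe();p=robot.read_camera('wrist');save(p,'w4.png')
print(s['opening'],s['tool_pos'])
for d in robot.trace('spacer',p):
    m=d['pixels'].astype(np.uint8);cs=max(cv2.findContours(m,0,2)[0],key=cv2.contourArea)
    P=np.array([ray(p,q[0],.079,s)[:2] for q in cs],np.float32)
    print('spacer',round(d['score'],2),m.sum(),cv2.minEnclosingCircle(P))
print('centre proj',proj(p,[.5005,.16,.079],s))
cv2.imwrite('pics/w4c.png',cv2.resize(cv2.cvtColor(p['img'][60:240,160:400],cv2.COLOR_RGB2BGR),None,fx=2.5,fy=2.5))
togo([.617,-.261,.23])
```

```text
0.07327924116524553 [0.50120964 0.15996382 0.23218906]
spacer 0.73 1182 ((0.500667929649353, 0.15977372229099274), 0.025058746337890625)
spacer 0.58 95 ((0.378974974155426, 0.008086668327450752), 0.010460032150149345)
spacer 0.25 2021 ((0.5884299278259277, -0.03235836699604988), 0.04336632043123245)
centre proj [281.65594027 189.93237955]
TCP [0.4993 0.1596 0.2284] yaw -2.8434 go cm [  1.11 -43.66  -0.16]
```

View pics/w4c.png

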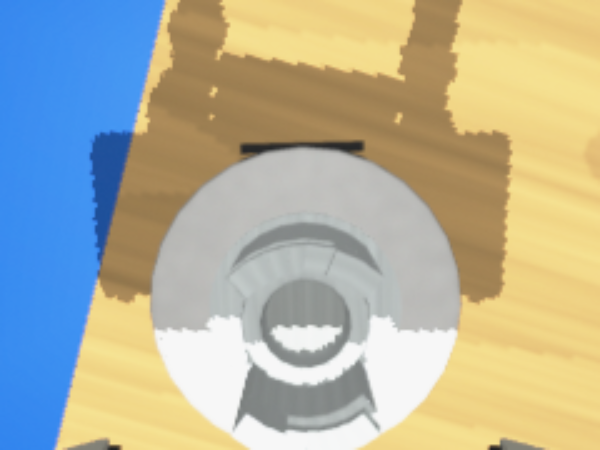

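The spacer sits concentric and level at the barrel bottom (crop (305,335), fitted radius 25.06 mm). On to the filter.

>>> apply_moves(motion="100 0.1 -5.4 0 0 0 0;100 0.1 -5.4 0 0 0 0;100 0.1 -5.4 0 0 0 0;100 0.1 -5.4 0 0 0 0;100 0.1 -5.4 0 0 0 0;100 0.1 -5.4 0 0 0 0;100 0.1 -5.4 0 0 0 0;100 0.1 -5.4 0 0 0 0;100 0 0 0 0 0 0.167;100 0 0 0 0 0 0.167;100 0 0 0 0 0 0.167;100 0 0 0 0 0 0.167;100 0 0 0 0 0 0.167;100 0 0 0 0 0 0.167;100 0 0 0 0 0 0.167;100 0 0 4 0 0 0;100 0 0 5 0 0 0;100 0 0 3 0 0 0;100 0 0 0 0 0 0;100 0 0 0 0 0 0")

```text
time: 13.95
tool_pos: [0.6192, -0.2559, 0.1092]
tool_rot: [3.141, 0.001, 2.271]
contact_force: [1.3, 0.3, 0.7]
opening: 0.092
grip_force: 0.0
```

Run:
```python
from h import *
ring('filter',.022,0)
togo([.617,-.261,.009])
```

```text
filter 0.97 circ [ 0.6145 -0.2586] 0.0262 touch edge False
filter 0.67 circ [ 0.6211 -0.1598] 0.0264 touch edge False
TCP [ 0.6197 -0.2561  0.1104] yaw 2.2708 go cm [-0.17 -0.53 10.14]
```

>>> apply_moves(motion="100 0 -0.56 4 0 0 0;100 0 0 4 0 0 0;100 0 0 2.3 0 0 0;100 0 0 0 0 0 0;30 0 0 0 0 0 0;30 0 0 0 0 0 0;30 0 0 0 0 0 0;30 0 0 0 0 0 0;30 0 0 0 0 0 0;30 0 0 0 0 0 0", force=20)

```text
time: 15.3
tool_pos: [0.6147, -0.2593, 0.006]
tool_rot: [3.142, 0.0, 2.271]
contact_force: [0.4, 0.9, 1.6]
opening: 0.0494
grip_force: 20.0
```

Run:
```python
from h import *
aim([.5005,.160,.24],0,np.radians(197))
```

```text
TCP [ 0.6147 -0.2593  0.006 ] yaw 2.2708 go cm [ 39.42  18.28 -23.41] turn z -1.167
```

>>> apply_moves(motion="30 0 0 -2 0 0 0;30 0 0 -5 0 0 0;30 0 0 -5.5 0 0 0;30 0 0 -5.5 0 0 0;30 0 0 -5 0 0 0;30 4.93 2.29 0 0 0 0;30 4.93 2.29 0 0 0 0;30 4.93 2.29 0 0 0 0;30 4.93 2.29 0 0 0 0;30 4.93 2.29 0 0 0 0;30 4.93 2.29 0 0 0 0;30 4.93 2.29 0 0 0 0;30 4.93 2.28 0 0 0 0;30 0 0 0 0 0 -0.167;30 0 0 0 0 0 -0.167;30 0 0 0 0 0 -0.167;30 0 0 0 0 0 -0.167;30 0 0 0 0 0 -0.167;30 0 0 0 0 0 -0.167;30 0 0 0 0 0 -0.167")

```text
time: 17.8
tool_pos: [0.5005, 0.1604, 0.237]
tool_rot: [-3.141, 0.001, -2.838]
contact_force: [-0.1, 0.3, -0.3]
opening: 0.0492
grip_force: 20.0
```

>>> apply_moves(motion="30 0 0 4 0 0 0;30 0 0 3 0 0 0;30 0 0 0 0 0 0;30 0 0 0 0 0 0")

```text
time: 18.3
tool_pos: [0.5014, 0.1605, 0.1675]
tool_rot: [-3.141, 0.003, -2.843]
contact_force: [-0.4, -0.0, -1.0]
opening: 0.0491
grip_force: 20.0
```

Run:
```python
from h import *
s=robot.observe();p=robot.read_camera('wrist');save(p,'w5.png')
for ox in(-.003,0,.003): print(ox,*[tproj(p,X) for X in([ox+.025,0,-.016],[ox+.025,0,.002],[ox-.025,0,-.016])])
for c in(260,282,300): print(c,''.join('%4d'%x for x in p['img'][200:320:2,c].mean(1)))
aim([.5005,.160,.089],0,np.radians(197))
```

```text
-0.003 [280.9 223.3] [281.  212.4] [281.  321.8]
0 [280.9 216.8] [281.  206.6] [281.  316.3]
0.003 [280.9 210.3] [281.  200.7] [281.  310.8]
260  138 124 125 126 127 127 126 137 140 142 145 147 207 209 209 209 209 209 200 198 196 199 171 126 112 114 114 147 187 199 202 203 137  68  77  77  77  81  83  86  87  88  88  87  87  85  84  77 165 205 201 196 198 207 207 207 206 195 195 202
282  157 157 158 158 158 140 142 144 147 149 205 209 209 209 210 186 198 199 130 185 191 196 198 206 205 200 199 197 195 201 207 207 140  68  76  77  77  81  84  87  88  87  88  86  86  86  84  76 163 200 196 196 202 203 204 207 206 207 247 240
300  144 147 146 138 133 134 135 139 142 144 145 149 209 210 209 208 209 187 201 167 134 116 114 113 113 170 196 198 198 203 201 197 134  67  76  76  77  81  85  87  88  87  88  87  86  85  83  76 166 202 206 204 197 203 206 207 207 207 198 195
TCP [0.5016 0.1605 0.1677] yaw -2.8433 go cm [ 0.14 -0.02  7.87] turn z 0.002
```

>>> apply_moves(motion="30 0.1 0 2 0 0 0;30 0 0 1 0 0 0;30 0 0 1 0 0 0;30 0 0 1 0 0 0;30 0 0 1 0 0 0;30 0 0 1 0 0 0;30 0 0 0.8 0 0 0;30 0 0 0.1 0 0 0;30 0 0 0 0 0 0")

```text
time: 19.48
tool_pos: [0.4997, 0.1601, 0.0868]
tool_rot: [-3.141, 0.0, -2.843]
contact_force: [0.2, 0.8, 0.5]
opening: 0.0494
grip_force: 20.0
```

>>> apply_moves(motion="80 0 0 0 0 0 0;80 0 0 0 0 0 0;80 0 0 0 0 0 0;80 0 0 -2 0 0 0;80 0 0 -5 0 0 0;80 0 0 -5 0 0 0;80 0 0 -3 0 0 0;80 0 0 0 0 0 0")

```text
time: 20.48
tool_pos: [0.5007, 0.1603, 0.2392]
tool_rot: [-3.141, 0.006, -2.843]
contact_force: [0.2, 0.1, 0.3]
opening: 0.0733
grip_force: 0.0
```

Run:
```python
from h import *
s=robot.observe();p=robot.read_camera('wrist');save(p,'w6.png')
for d in robot.trace('filter',p):
    m=d['pixels'].astype(np.uint8);cs=max(cv2.findContours(m,0,2)[0],key=cv2.contourArea)
    P=np.array([ray(p,q[0],.101,s)[:2] for q in cs],np.float32)
    print('filter',round(d['score'],2),m.sum(),cv2.minEnclosingCircle(P))
q=robot.read_camera('top')
for d in robot.search_frame('wingring',q): print(d['score'],np.round(d['centre'],4))
c=cv2.resize(cv2.cvtColor(q['img'][165:200,290:345],cv2.COLOR_RGB2BGR),None,fx=7,fy=7,interpolation=cv2.INTER_CUBIC)
d=cv2.resize(cv2.cvtColor(p['img'][100:250,190:370],cv2.COLOR_RGB2BGR),None,fx=2,fy=2)
w=np.zeros((300,800,3),np.uint8);w[:245,:385]=c;w[:300,400:760]=d;cv2.imwrite('pics/mix.png',w)
togo([.612,-.056,.24])
```

```text
filter 0.75 2265 ((0.5003032088279724, 0.160333052277565), 0.025310223922133446)
filter 0.56 581 ((0.5770764350891113, -0.08343890309333801), 0.01895957626402378)
0.67 [ 0.6048 -0.0527  0.034 ]
0.51 [0.4825 0.1248 0.0449]
TCP [0.4989 0.16   0.2353] yaw -2.8434 go cm [ -4.47 -23.97  -0.49]
```

View pics/mix.png

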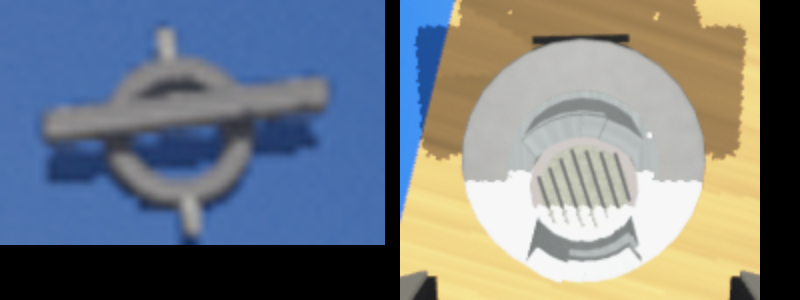

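The filter is seated flat, ridges up (fitted radius 25.3 mm, 0.4 mm off axis). The ring's bar runs at about 97° in world, pins at about 7°. I check the body's clearance to the gel bottle for the ring grasp.

Run:
```python
from h import *
q=robot.read_camera('top')
g1=ray(q,(355.7,226),.0);g2=ray(q,(368.3,209.7),.14);print('gel base/cap',g1.round(3),g2.round(3))
w=ray(q,(316.7,180.7),.043);print('ring',w.round(4))
e=[ray(q,(290+a/7,165+b/7),.041) for a,b in((47,125),(327,95))];print(e,np.degrees(np.arctan2(*(e[0]-e[1])[1::-1])))
e=[ray(q,(290+a/7,165+b/7),.015) for a,b in((165,30),(192,235))];print(e,np.degrees(np.arctan2(*(e[0]-e[1])[1::-1])))
g=(g2)[:2]-w[:2]
for a in(7,0,-10): t=np.radians(a);print(a,'along',g@[np.cos(t),np.sin(t)],'across',g@[-np.sin(t),np.cos(t)])
togo([*w[:2],.24],np.radians(97))
```

```text
gel base/cap [ 0.51  -0.147  0.   ] [ 0.522 -0.148  0.14 ]
ring [ 0.6072 -0.0559  0.043 ]
[array([ 0.60325162, -0.01118295,  0.041     ]), array([ 0.61216978, -0.10120028,  0.041     ])] 95.65792113229003
[array([ 0.6415602 , -0.05207382,  0.015     ]), array([ 0.57229069, -0.05904124,  0.015     ])] 5.74373799537148
7 along -0.09573837598706395 across -0.08101209582264111
0 along -0.08515186572457012 across -0.09207581696537909
-10 along -0.06786941972577926 across -0.10546344472044908
TCP [0.4989 0.16   0.2353] yaw -2.8434 go cm [ -4.01 -23.82  -0.49] turn z 1.747
```

>>> apply_moves(motion="80 -0.8 -4.76 0 0 0 0;80 -0.8 -4.76 0 0 0 0;80 -0.8 -4.76 0 0 0 0;80 -0.8 -4.76 0 0 0 0;80 -0.8 -4.76 0 0 0 0;80 0 0 0 0 0 0.177;80 0 0 0 0 0 0.177;80 0 0 0 0 0 0.177;80 0 0 0 0 0 0.177;80 0 0 0 0 0 0.177;80 0 0 0 0 0 0.177;80 0 0 0 0 0 0.177;80 0 0 0 0 0 0.177;80 0 0 0 0 0 0.177;80 0 0 0 0 0 0.177;80 0 0 4 0 0 0;80 0 0 5 0 0 0;80 0 0 0 0 0 0;80 0 0 0 0 0 0")

```text
time: 23.1
tool_pos: [0.6085, -0.0559, 0.1479]
tool_rot: [3.14, 0.001, 1.67]
contact_force: [0.9, -0.9, 0.5]
opening: 0.0735
grip_force: 0.0
```

Run:
```python
from h import *
s=robot.observe();p=robot.read_camera('wrist');save(p,'w7.png')
for z in (.046,): print([ (proj(p,[.607+.046*k*np.cos(np.radians(95.7)),-.056+.046*k*np.sin(np.radians(95.7)),z],s)).round(1) for k in(-1,0,1)])
for d in robot.search_frame('wingring',p): print(d['score'],np.round(d['centre'],4))
for d in robot.trace('wingring',p): print(d['score'],d['pixels'].sum(),cv2.minAreaRect(cv2.findNonZero(d['pixels'].astype(np.uint8))))
togo([.6072,-.0559,.033],np.radians(95.7))
```

```text
[array([279.6, 258.1]), array([279.5, 205. ]), array([279.4, 147.2])]
0.19 [ 0.6103 -0.0548  0.0198]
0.82 2724 ((280.6922912597656, 199.4615478515625), (68.78282165527344, 95.40843963623047), 33.6900634765625)
TCP [ 0.6089 -0.0559  0.1489] yaw 1.6699 go cm [ 0.03 -0.21 11.59] turn z -0.0
```

View pics/w7.png

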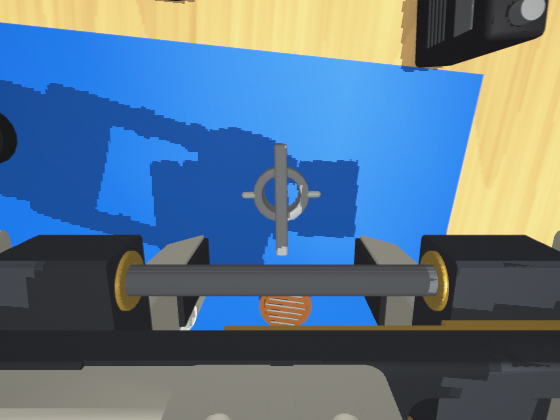

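The wrist view shows the bar upright in the picture from (281,144) to (281,255), with pins at row 194, aligned with the tool. It is about 2.5 mm further along tool x than assumed. I descend and pinch it.

>>> apply_moves(motion="50 0.25 -0.1 4 0 0 0;50 0 0 4 0 0 0;50 0 0 3.6 0 0 0;50 0 0 0 0 0 0;0 0 0 0 0 0 0;0 0 0 0 0 0 0;0 0 0 0 0 0 0;0 0 0 0 0 0 0;0 0 0 0 0 0 0;0 0 0 0 0 0 0", force=40)

```text
time: 24.5
tool_pos: [0.6069, -0.0534, 0.0311]
tool_rot: [3.141, 0.0, 1.67]
contact_force: [-0.4, -0.2, 3.6]
opening: 0.0097
grip_force: 40.0
```

Run:
```python
from h import *
aim([.5005,.160,.24],0,np.radians(197))
```

```text
TCP [ 0.6069 -0.0534  0.0311] yaw 1.6698 go cm [ 22.28  -8.46 -20.9 ] turn z -1.768
```

>>> apply_moves(motion="0 0 0 -2 0 0 0;0 0 0 -5 0 0 0;0 0 0 -5 0 0 0;0 0 0 -5 0 0 0;0 0 0 -4 0 0 0;0 4.46 -1.69 0 0 0 0;0 4.46 -1.69 0 0 0 0;0 4.46 -1.69 0 0 0 0;0 4.46 -1.69 0 0 0 0;0 4.46 -1.69 0 0 0 0;0 0 0 0 0 0 -0.177;0 0 0 0 0 0 -0.177;0 0 0 0 0 0 -0.177;0 0 0 0 0 0 -0.177;0 0 0 0 0 0 -0.177;0 0 0 0 0 0 -0.177;0 0 0 0 0 0 -0.177;0 0 0 0 0 0 -0.177;0 0 0 0 0 0 -0.177;0 0 0 0 0 0 -0.177")

```text
time: 27.0
tool_pos: [0.5, 0.1602, 0.2403]
tool_rot: [3.142, -0.001, -2.838]
contact_force: [0.4, 0.1, -0.8]
opening: 0.0092
grip_force: 40.0
```

>>> apply_moves(motion="0 0 0 3 0 0 0;0 0 0 0 0 0 0;0 0 0 0 0 0 0")

```text
time: 27.38
tool_pos: [0.5006, 0.1603, 0.2113]
tool_rot: [-3.141, 0.0, -2.844]
contact_force: [-0.0, -0.4, -0.6]
opening: 0.0094
grip_force: 40.0
```

Run:
```python
from h import *
s=robot.observe();p=robot.read_camera('wrist');save(p,'w8.png')
# ring in hand: underside 31 mm beyond TCP: ring top rim at tool z=.0131, pins at .0161, bar top -.0149
for ox in(-.003,0,.003): print(ox,'bar end',tproj(p,[ox+.046,0,-.0149]),'pins',tproj(p,[ox,.035,.0161]),tproj(p,[ox,-.035,.0161]),'ringtop +x',tproj(p,[ox+.025,0,.0131]))
for d in robot.trace('wingring',p):
    m=d['pixels'];r,c=np.where(m);print(round(d['score'],2),m.sum(),'rows',r.min(),r.max(),'cols',c.min(),c.max(),'rows at colmin/max',r[c<=c.min()+2].mean(),r[c>=c.max()-2].mean(),'cols at rowmin',c[r<=r.min()+2].mean())
aim([.5005,.160,.132],0,np.radians(197))
```

```text
-0.003 bar end [280.9 176.4] pins [343.7 248.7] [218.4 248.7] ringtop +x [281.  206.8]
0 bar end [280.9 169.5] pins [343.9 243.6] [218.2 243.6] ringtop +x [281.  201.3]
0.003 bar end [280.9 162.6] pins [344.2 238.6] [217.9 238.6] ringtop +x [281.  195.8]
0.6 4025 rows 167 324 cols 239 325 rows at colmin/max 230.52 230.54545454545453 cols at rowmin 281.6727272727273
0.52 9213 rows 119 237 cols 215 348 rows at colmin/max 184.50666666666666 184.76923076923077 cols at rowmin 281.35036496350364
TCP [0.5009 0.1604 0.2117] yaw -2.8435 go cm [ 0.06 -0.02  7.97] turn z 0.001
```

>>> apply_moves(motion="0 0 0 3 0 0 0;0 0 0 1 0 0 0;0 0 0 1 0 0 0;0 0 0 1 0 0 0;0 0 0 1 0 0 0;0 0 0 0.7 0 0 0;0 0 0 0 0 0 0")

```text
time: 28.35
tool_pos: [0.5001, 0.1602, 0.1332]
tool_rot: [3.142, -0.001, -2.843]
contact_force: [-0.3, -0.3, -0.2]
opening: 0.0095
grip_force: 40.0
```

>>> apply_moves(motion="0 0 0 0.2 0 0 0;0 0 0 0.1 0 0 0;0 0 0 0 0 0 0")

```text
time: 28.72
tool_pos: [0.5007, 0.1603, 0.1311]
tool_rot: [-3.141, 0.001, -2.843]
contact_force: [0.7, -0.7, 1.4]
opening: 0.0096
grip_force: 40.0
```

>>> apply_moves(motion="0 0 0 0 0 0 0.13;0 0 0 0 0 0 0.13;0 0 0 0 0 0 0.13;0 0 0 0 0 0 0.13;0 0 0 0 0 0 0.13;0 0 0 0 0 0 0.13;0 0 0 0 0 0 0", force=60)

```text
time: 29.6
tool_pos: [0.5008, 0.1602, 0.1311]
tool_rot: [3.141, 0.001, 2.661]
contact_force: [0.4, 0.2, 1.3]
opening: 0.0094
grip_force: 60.0
```

>>> apply_moves(motion="0 0 0 0.04 0 0 0.12;0 0 0 0.04 0 0 0.12;0 0 0 0.04 0 0 0.12;0 0 0 0.05 0 0 0.12;0 0 0 0.05 0 0 0.12;0 0 0 0.05 0 0 0.12;0 0 0 0.03 0 0 0.1;0 0 0 0 0 0 0")

```text
time: 30.6
tool_pos: [0.5006, 0.1601, 0.128]
tool_rot: [3.141, 0.0, 1.843]
contact_force: [-0.1, -1.6, 3.8]
opening: 0.0097
grip_force: 60.0
```

Run:
```python
from h import *
s=robot.observe();print(s['torque'],s['contact_force'])
togo([.5005,.16,.128],np.radians(197-101))
```

```text
[-0.3588809  -0.11969182 -0.08828568] [-0.13251592 -1.60808885  3.80529542]
TCP [0.5006 0.1601 0.128 ] yaw 1.843 go cm [-0.01 -0.01  0.  ] turn z 0.168
```

>>> apply_moves(motion="0 0 0 0 0 0 0.08;0 0 0 0 0 0 0.08;0 0 0 0 0 0 0.04;0 0 0 0 0 0 0")

```text
time: 31.1
tool_pos: [0.5005, 0.1605, 0.128]
tool_rot: [3.141, 0.0, 1.645]
contact_force: [0.4, 0.2, 4.0]
opening: 0.0095
grip_force: 61.3
```

Run:
```python
from h import *
s=robot.observe();print(s['torque'],s['contact_force'])
togo([.5005,.16,.128],np.radians(197-101))
```

```text
[ 0.04733323 -0.01287835  0.8736774 ] [0.44438417 0.19306517 4.01172546]
TCP [0.5005 0.1605 0.128 ] yaw 1.6448 go cm [-0.05 -0.01 -0.  ] turn z -0.031
```

Torque rose to 0.87 N m, so the ring is at the stop. I relieve it, open slightly, and lift off.

>>> apply_moves(motion="0 0 0 0 0 0 -0.03;17 0 0 0 0 0 0;17 0 0 0 0 0 0;17 0 0 0 0 0 0;17 0 0 -1 0 0 0;17 0 0 -3 0 0 0;40 0 0 -5 0 0 0;40 0 0 -4 0 0 0;40 0 0 0 0 0 0;40 0 0 0 0 0 0")

```text
time: 32.35
tool_pos: [0.5, 0.1602, 0.2573]
tool_rot: [-3.141, 0.0, 1.67]
contact_force: [-0.1, 0.4, -0.4]
opening: 0.0371
grip_force: 0.0
```

Run:
```python
from h import *
s=robot.observe();p=robot.read_camera('wrist');save(p,'w9.png')
print(s['tool_pos'],s['contact_force'],s['opening'])
# bar top at z=.098+.046=.144 ; bar along sampler y (107-101+90=96..)
for d in robot.trace('wingring',p):
    m=d['pixels'];r,c=np.where(m);print(round(d['score'],2),m.sum(),'rows',r.min(),r.max(),'cols',c.min(),c.max())
b=[proj(p,[.5005+k*.046*np.cos(a),.16+k*.046*np.sin(a),.144],s).round(1) for a in np.radians([96,107]) for k in(-1,1)];print(b)
g=cv2.cvtColor(p['img'],cv2.COLOR_RGB2GRAY)
for r in range(110,235,8): print(r,' '.join('%3d'%x for x in g[r,255:310:2]))
```

```text
[0.49995005 0.16021639 0.25733445] [-0.11232477  0.40260498 -0.37990249] 0.03706783801477389
0.64 2561 rows 146 253 cols 254 312
[array([282.6, 253.2]), array([282. , 146.4]), array([292.6, 252.3]), array([271.1, 147.6])]
110 159 163 164 163 163 166 162 165 169 168 163 166 163 160 159 156 163 163 177 173 177 177 170 171 175 172 169 169
118 161 163 164 163 164 165 162 166 170 166 163 166 163 161 160 160 164 164 166 174 178 175 170 173 175 171 170 168
126 162 128 161 220 226 231 233 233 233 233 233 233 233 233 233 233 233 233 233 233 233 233 232 230 224 185 139 159
134 142 144 198 233 233 233 233 233 233 233 233 233 233 233 233 233 233 233 234 233 233 233 233 233 233 233 233 234
142 142 143 144 144 144 144 143 143 143 145 175 234 233 233 233 233 233 234 233 234 234 233 233 233 233 233 233 233
150 145 145 144 144 143 142 146 145 145 125  80  84  84  84 141 132 233 233 233 234 234 234 231 221 233 233 233 233
158 141 139 137 140 142 145 146 149 149 141  78  84  85  88 152 121 144 143 144 145 145 120  99  97 101 163 233 233
166 101 105 137 144 143 134 106 101 111 142  74  84 146 142  91  8
[... 277 characters left out ...]
 112
190 101  82  83  83  80  62 148 152 147 146 145  78  83  83  83  83  84 146 144 151 150 146  79  79  82  83  82  85
198 101  82  83  83  81  57  76 152 149 132  94  76  83  83  83  83  80 152 148 148 117  72  59  76  83  82  82  81
206 108 133  77  82  84  84  80  59  60  64  67  66  82  83  83  83  80  69  64  61  60  72  84  83  82  80  93  95
214 143 139 101 139 137  95  81  83  83  84  84  74  80  83  83  83  81  72  84  83  82  82  93 184 227 226 220 141
222 146 141 140 144 147 141 137 139 140 140 140 131  78  84  81  83  82 130 229 229 228 227 226 226 227 228 228 228
230 106 108 144 134 135 137 137 137 138 139 140 133  77  83  83  83  83 101 226 224 226 226 226 226 223 219 193 172
```

```bash
python3 -c "
from h import *
print(robot.hand_in())"
```

```text
the job is handed in; nothing more can be done
None
```

I loaded the spacer and then the filter (ridges up), turned the retaining ring clockwise to its stop, released everything and handed the job in after about 32 s. My last wrist picture matched the ring being fully down, but I had no direct plate reading and the hand-in returned no verdict.

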